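Set out the calligraphy place

ROBOT

A 6-joint arm with a two-finger parallel gripper is mounted at the origin on the work surface. World frame = base frame: x ahead of the robot, y to its left, z up, the work surface at z = 0. Lengths are in m, angles in rad, forces in N, time in s.
With the tool pointing down it reaches from about 0.275 to 1 m from the base axis. Payload 8.4 kg.
Tool frame: the origin (TCP) lies at the very end of the fingers, on their centre line; the grasp point (between the pads) lies 19 mm behind it (manip.grasp_offset is the distance from the TCP to the grasp point, in m); z points along the fingers, x is the direction in which the jaws open and shut, and the axes are right-handed (so a half turn about z gives the same grasp; the last joint's range is limited). The gripper opens to 85 mm and grips with 20 to 120 N. Pads are 22 mm wide; open, the fingers measure 114 mm over their backs; the gripper's body (76 mm by 85 mm) begins 54 mm behind the grasp point. The pads swing forward as they close: fully open they stand 13 mm farther back than shut.
Start: joints at [-1.104, 0.353, 1.633, -0, 1.155, -0.002], TCP at [0.282, -0.558, 0.231] pointing down, gripper open.
Joint ranges: [-2.63, 2.63], [-0.92, 2.1], [0.06, 2.66], [-1.3, 4.44], [0, 2.69], [-3.02, 3.02]. Speed limits (rad/s): [2.22, 2.22, 2.79, 3.14, 3.14, 3.14].

INTERFACE

Orientations are given as a rotation vector (axis times angle).
In Python, from station import status, imaging, workorder, manip gives the robot as it stands.
- The arm moves only by the tool move_arm, never from a script. Its arguments are lists of equal length, an entry for each row: "dr": the turn, a rotation vector about the tool's x, y, z in degrees, a list of three; "dp": the shift along the tool's x, y, z in mm, a list of three; "fingers": the opening in per cent of the stroke, from 0 (shut) to 100 (fully open). A call has 1 to 10 rows; each row is the pose to reach, as a shift and turn from the pose commanded when the call began, along the tool's axes at that moment; what a row does not reach only later rows make up. A row lasts 1/10 s, in which the tool goes at most 50 mm and 8.59 degrees, less where a joint would pass 70% of its speed; a pose out of reach is approached as far as the arm can. A call with a gripper value outside its range is refused whole. The fingers move at their own pace and stop on an object; "force" is the grip in N (left out, the last holds). Time passes only in rows, so rows that repeat a pose let the fingers close. It gives the time, the measured TCP pose, the force and the opening at its end, in the units of the state.
- status.get_obs(): the state, without advancing time (a new reading comes with each control period).
- imaging.camera(name): name is "scene" or "top"; returns a dict with "frame" (480x640x3 uint8, red, green, blue), "z_map" (480x640 float32, m along the optical axis (not along the pixel's ray), 0 where there is no reading), "intrinsics" (3x3 intrinsics, pixels), "origin" and "attitude" of the camera in the world. Camera axes: x right, y down, z forward; pixel columns grow to the right and rows downward; lengths in m; the calibration is good to about 2 mm. A picture is of the moment at which its call begins.
- workorder.finish_job(): hands the job in, once; it reports no verdict.
The state is a dict: "time": time; "qpos": joint angles; "qvel": joint speeds; "joint_efforts": joint torques, N m; "eef_pos": TCP position; "eef_rot": TCP orientation; "ft_force": force on the tool from outside, world axes, zero at the start; "ft_torque": the same for the moment, N m; "finger_gap": finger opening in m.
Only numpy, scipy, OpenCV 4.12 (cv2) and the standard library are available. Lean on these libraries where they do the work, as an engineer would, in place of code of your own. Each camera call takes 0.05 s, during which the arm holds its last target. There are 200 camera calls.

TASK

Set out the writing board by pushing only: push the steel paperweight across the sheet until it lies flush along the dark wooden stop ledge at the sheet's head, with its whole length on the sheet, and push the black ink stone until its short end is flush against the same ledge with the stone within the sides of the red felt patch. Slide both with the fingertips, flat on the board, never lifting or tipping them, and leave the water cup, the seal and the ink bottle where they stand.

Things in the scene. Friction and masses are not known exactly. Their poses are not given: they have to be found in the camera images.
- board: Fixed light wooden board, 360 (x) x 540 (y) x 12 mm thick. Origin: centre of underside; x away from robot, y left; yaw up to 0.15 rad. A dark stop ledge, 18 x 14 mm high over the board's top, runs along its whole far edge, near face at x = +162 mm. Flat on its top, reaching to the ledge: white sheet, y -36 to +206 mm, 334 mm long; red felt patch, y -215 to -95 mm, 130 mm long, both thin.
- sheet_head (a point): Point on the board's top face at the foot of the ledge's near face, in the middle of the sheet's width; axes as the board's.
- felt_stop (a point): Point on the board's top face at the foot of the ledge's near face, in the middle of the felt patch's width; axes as the board's.
- paperweight: Loose steel bar, 22 (x) x 170 (y) x 14 mm high, 0.3 to 0.5 kg, with a small knob (14 mm across, top 31 mm above the underside) mid-top. Origin: centre of underside; long axis y. Starts on the sheet short of the ledge, up to 0.35 rad askew to it and up to 50 mm left or 20 mm right of the sheet's middle. Slides with friction.
- inkstone: Loose black slab, 120 (x) x 92 (y) x 24 mm high, low rim round its hollow top, 0.33 to 0.63 kg. Origin: centre of underside; long axis x points roughly away from the robot. Starts on the board's right half short of the ledge, up to 0.25 rad askew and up to 60 mm right or 40 mm left of the patch's middle. Slides with friction; if it meets the ledge askew, push its lagging side.
- water_cup: Loose blue ceramic cup, 60 mm across, 55 mm high, standing on the table beyond the ledge. Bystander. Origin: centre of its underside.
- seal: Loose upright marble seal, 24 x 24 x 50 mm with a red foot, on the board's near left corner. Bystander. Origin: centre of its underside.
- ink_bottle: Loose black ink bottle with green cap, 52 mm across, 100 mm high, standing on the table beyond the ledge. Bystander. Origin: centre of its underside.
Not all that is in view belongs to the job. Of the things like the paperweight, leave any that is green, orange or turquoise; of the rest the larger one is meant.

How it is judged:
By the outcome, as a careful person would: the job done as asked, in the order asked, and still so for the second after the job is handed in, with the robot touching nothing.
It also fails if it takes over 64 s, if anything falls off the work surface, if the arm or the gripper's body presses on something with over 40 N, if the wrist force passes 120 N, or if a joint passes its speed limit or range.

## Working session

There is one attempt and no reset: what is moved stays moved. The work goes in short steps, Python scripts to look and compute and a tool call to move; the robot and the scene stay as the last step left them, time stands still between calls to the robot, and variables do not carry over. Pictures are saved under pics/ and viewed, about 8 in all and at most 12, crops included, and the job is handed in when it is done.

Besides the shell and the picture viewer there is one more tool, called as name(argument=value, ...), one argument or row to a line, values as JSON. move_arm: Moves the arm, as the interface text tells. Its arguments: {"type":"object","properties":{"dr":{"type":"array","items":{"type":"array","items":{"type":"number"}}},"dp":{"type":"array","items":{"type":"array","items":{"type":"number"}}},"fingers":{"type":"array","items":{"type":"number"}},"force":{"type":"number"}},"required":["dr","dp","fingers"]}

```bash
ls; mkdir -p pics
python3 - <<'E'
from station import status, imaging, manip
import cv2, numpy as np
for n in("scene","top"):
    c=imaging.camera(n); cv2.imwrite(f"pics/{n}0.png",c["frame"][:,:,::-1]); np.savez(f"{n}0.npz",**c)
    print(n,c["intrinsics"].tolist(),np.round(c["origin"],4),np.round(c["attitude"],4))
o=status.get_obs(); print({k:np.round(v,4) for k,v in o.items()}); print(manip.grasp_offset)
E
```

```text
pics
scene [[499.74522439209017, 0.0, 318.72918303605576], [0.0, 499.74522439209017, 228.3157520056412], [0.0, 0.0, 1.0]] [ 1.235  -0.3057  0.7774] [-1.994  -1.3221  0.5676]
top [[472.3327894469532, 0.0, 318.7761228575757], [0.0, 472.3327894469532, 243.6454393675836], [0.0, 0.0, 1.0]] [4.6430e-01 3.0000e-04 1.1036e+00] [-2.2111  2.1754 -0.0399]
{'time': np.float64(0.1), 'qpos': array([-1.1044,  0.3536,  1.6341,  0.    ,  1.1552, -0.0024]), 'qvel': array([-0.0013, -0.002 , -0.0026,  0.0007,  0.0006, -0.0015]), 'joint_efforts': array([ 2.00000e-04, -6.06358e+01, -3.42819e+01,  0.00000e+00,
        4.00000e-03,  0.00000e+00]), 'eef_pos': array([ 0.2822, -0.5572,  0.2306]), 'eef_rot': array([-2.6760e+00,  1.6444e+00,  1.7000e-03]), 'ft_force': array([-0.3574,  0.3379,  0.1446]), 'ft_torque': array([-0.013 , -0.0102,  0.0056]), 'finger_gap': np.float64(0.0854)}
0.0187
```

View pics/top0.png

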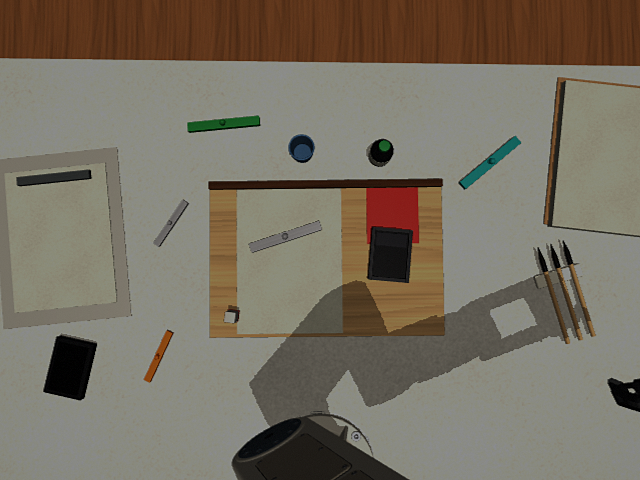

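View pics/scene0.png

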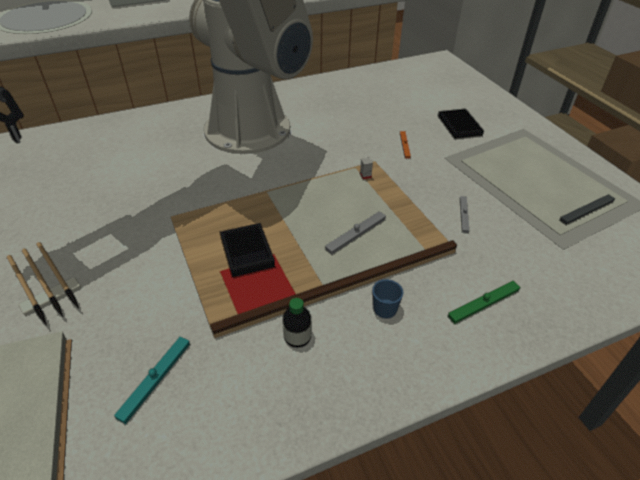

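The top view shows three bars that could be the paperweight: grey with a knob on the sheet (285,236), a smaller grey one on the table (171,223), and a dark one without a knob (54,178). The green (223,124), turquoise (490,162) and orange (158,355) bars are excluded. The larger grey one, at (285,236) on the sheet, fits. The ink stone is the slab on the board at (390,254); the slab at (70,367) is off the board.

```bash
cat > h.py <<'E'
import numpy as np, cv2
from scipy.spatial.transform import Rotation as R
from station import imaging, status
def load(n):
    d=np.load(n); return {k:d[k] for k in d.files}
def ray(c,uv,z):
    uv=np.atleast_2d(uv).astype(float); A=R.from_rotvec(c["attitude"]).as_matrix() if c["attitude"].size==3 else c["attitude"]
    K=c["intrinsics"]; d=np.c_[(uv-[K[0,2],K[1,2]])/[K[0,0],K[1,1]],np.ones(len(uv))]@A.T
    return c["origin"]+d*((z-c["origin"][2])/d[:,2])[:,None]
def line(p): # fit line, returns point, direction
    v=cv2.fitLine(p[:,:2].astype(np.float32),cv2.DIST_HUBER,0,1e-4,1e-4).ravel(); return v[2:],v[:2]
E
python3 - <<'E'
from h import *
c=load("top0.npz"); f=c["frame"]; hsv=cv2.cvtColor(f,cv2.COLOR_RGB2HSV)
for p in [(225,250),(290,270),(300,234),(260,244),(390,255),(390,210),(300,184),(430,300),(500,210),(360,310)]: print(p,f[p[1],p[0]],hsv[p[1],p[0]])
for u in (225,290,355,392,430): print(u,f[176:194,u].sum(1).tolist())
cr=cv2.resize(f[170:345,195:455],None,fx=3,fy=3,interpolation=cv2.INTER_CUBIC); cv2.imwrite("pics/crop0.png",cr[:,:,::-1])
E
```

```text
(225, 250) [134 100  59] [ 16 143 134]
(290, 270) [140 141 122] [ 32  34 141]
(300, 234) [118 115 114] [  8   9 118]
(260, 244) [110 108 105] [ 18  12 110]
(390, 255) [18 17 18] [150  14  18]
(390, 210) [139  32  27] [  1 205 139]
(300, 184) [50 27 15] [ 10 179  50]
(430, 300) [139 110  65] [ 18 136 139]
(500, 210) [139 140 132] [ 34  15 140]
(360, 310) [88 64 38] [ 16 145  88]
225 [398, 398, 405, 418, 457, 159, 63, 59, 70, 75, 86, 84, 52, 125, 327, 318, 307, 308]
290 [410, 408, 419, 444, 164, 63, 81, 86, 86, 83, 79, 52, 25, 418, 418, 400, 401, 408]
355 [414, 423, 448, 234, 80, 78, 82, 72, 73, 80, 69, 0, 318, 322, 313, 300, 306, 307]
392 [416, 419, 448, 128, 54, 76, 67, 76, 86, 94, 38, 75, 193, 196, 188, 187, 193, 191]
430 [402, 445, 231, 79, 66, 76, 67, 78, 94, 90, 0, 340, 324, 321, 324, 310, 295, 306]
```

View pics/crop0.png

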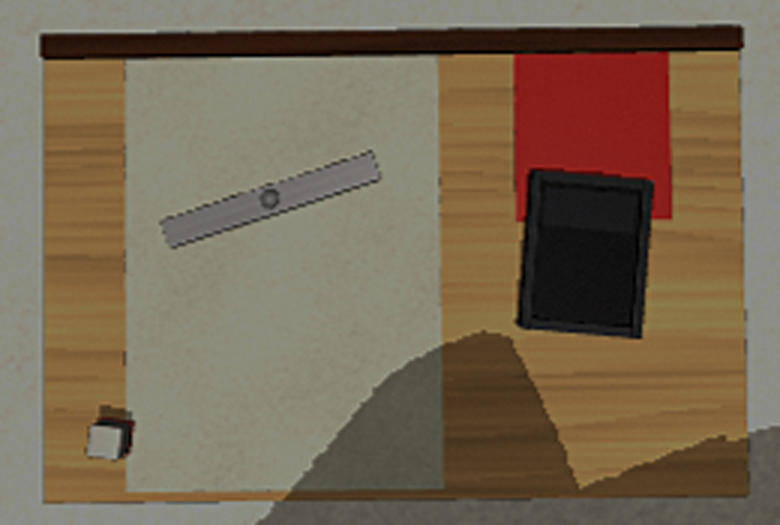

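The crop confirms the grey bar with its knob at crop (270,198) on the sheet. The stone is at crop (587,253), partly on the felt, and the seal is at (107,440).

```bash
cat >> h.py <<'E'
def measure(c,show=True,want=("bar","stone")):
    f=c["frame"].astype(int); s=f.sum(2); hsv=cv2.cvtColor(c["frame"],cv2.COLOR_RGB2HSV).astype(int)
    K=cv2.getStructuringElement(cv2.MORPH_ELLIPSE,(3,3))
    def rect(m,z,name):
        n,l,st,_=cv2.connectedComponentsWithStats(m.astype(np.uint8)); i=1+np.argmax(st[1:,4])
        pts=np.argwhere(l==i)[:,::-1]; ct=max(cv2.findContours((l==i).astype(np.uint8),0,1)[0],key=cv2.contourArea)[:,0]
        P=ray(c,ct,z)[:,:2]; (cx,cy),wh,a=cv2.minAreaRect((P*1000).astype(np.float32)); 
        b=cv2.boxPoints(((cx,cy),wh,a)); e=b[1]-b[0],b[2]-b[1]; L=max(e,key=np.linalg.norm)
        return np.array([cx,cy]),np.array(sorted(wh)),np.degrees(np.arctan2(L[1],L[0])),st[i,4]
    roi=np.zeros(s.shape,bool); roi[190:332,212:441]=1
    bar=roi&(hsv[...,1]<26)&(s>230)&(s<385); bar[:, 345:]=0; bar[300:,:240]=0
    bar=cv2.morphologyEx(bar.astype(np.uint8),cv2.MORPH_OPEN,K)
    roi[180:190,345:441]=1
    st=roi&(s<110)&(hsv[...,1]<110); st[:,:345]=0; st=cv2.morphologyEx(st.astype(np.uint8),cv2.MORPH_OPEN,K)
    return rect(bar,.026,"bar"),rect(st,.036,"stone")
E
python3 - <<'E'
from h import *
c=load("top0.npz"); f=c["frame"].astype(int); s=f.sum(2)
# ledge foot: transition dark->bright
pts=[]
for u in range(215,438):
    col=s[178:200,u]; i=np.where(col<110)[0].max(); v=178+i+ (1-min(1,col[i+1]/max(col[i+2],1)) )+.5
    pts.append((u,v))
P=ray(c,pts,.012); p,d=line(P); d=d*np.sign(d[1])
print("ledge pt",p,"dir",d,"yaw deg",np.degrees(np.arctan2(-d[0],d[1])))
# far top edge check
q=[(u,176+np.where(s[176:186,u]<200)[0].min()-.5) for u in range(215,438)]
p2,d2=line(ray(c,q,.026)); n=np.array([d[1],-d[0]]); print("ledge width mm",1000*(p2-p)@n, np.degrees(np.arctan2(-d2[0],d2[1])))
hsv=cv2.cvtColor(c["frame"],cv2.COLOR_RGB2HSV).astype(int)
# cross features along rows: in board coords y
yb=lambda uv:(ray(c,uv,.012)[:,:2]-p)@d
for name,rows,m in(("felt",range(192,222),(hsv[...,1]>180)&(f[...,0]>90)),("sheet",range(192,215),(hsv[...,1]<70)&(np.arange(640)[None]>225)&(np.arange(640)[None]<350)),("board",range(195,290),(hsv[...,1]>90)&(np.arange(640)[None]>190)&(np.arange(640)[None]<460))):
    a=[(np.where(m[r])[0].min()-.5,r) for r in rows]; b=[(np.where(m[r])[0].max()+.5,r) for r in rows]
    print(name,1000*np.median(yb(a)),1000*np.median(yb(b)))
for r in measure(c): print(r)
ct=c["z_map"]; print("depth z check", [ (1.1036-ct[v,u]).round(4) for u,v in((290,270),(265,242),(285,236),(390,270),(300,184))])
E
```

```text
ledge pt [ 0.64563763 -0.04685676] dir [-0.02720135  0.99963   ] yaw deg 1.558715
ledge width mm 17.467915 -178.47688
felt -49.569337382830014 -168.11462894853062
sheet 252.16894143523766 10.294505510424065
board 315.12829173491497 -222.7977993696147
(array([530.2520752,  88.7287674]), array([ 20.31311035, 169.23690796]), np.float32(-70.6154), np.int32(618))
(array([ 492.30627441, -150.17855835]), array([ 91.74921417, 119.27629852]), np.float32(-3.847309), np.int32(2065))
depth z check [np.float32(0.0145), np.float32(0.0234), np.float32(0.039), np.float32(0.0311), np.float32(0.0187)]
```

```bash
cat >> h.py <<'E'
p0=np.array([.64564,-.04686]); d0=np.array([-.0272,.99963]); n0=np.array([.99963,.0272])
def b2w(x,y): return p0+x*n0+(y+.0462)*d0      # board axes: x from ledge face, y board
def w2b(P): P=np.asarray(P)[:2]-p0; return np.array([P@n0,P@d0-.0462])
def Rgoal(yaw=0): # tool x = -board y, z down
    a=np.arctan2(n0[1],n0[0])+yaw; n=np.array([np.cos(a),np.sin(a),0]); d=np.array([-n[1],n[0],0])
    return np.c_[-d,-n,[0,0,-1]]
def goto(x,y,z,yaw=0):
    o=status.get_obs(); T=R.from_rotvec(o["eef_rot"]).as_matrix(); g=np.r_[b2w(x,y),z]
    print("dp",np.round(T.T@(g-o["eef_pos"])*1000,1),"dr",np.round(np.degrees(R.from_matrix(T.T@Rgoal(yaw)).as_rotvec()),2))
def where():
    o=status.get_obs(); print("t",o["time"],"board xy",np.round(w2b(o["eef_pos"])*1000,1),"z",round(o["eef_pos"][2]*1000,1),"F",np.round(o["ft_force"],1),"gap",o["finger_gap"])
E
python3 - <<'E'
from h import *
goto(-.175,.092,.12)
c=load("top0.npz")
for n,uv,z in(("seal",(231,316),.04),("cup",(301,148),.055),("bottle",(385,146),.1)): print(n,w2b(ray(c,uv,z)[0])*1000)
E
```

```text
dp [-490.7 -455.7  111.3] dr [1.00e-02 7.00e-02 2.53e+01]
seal [-290.90188132  213.8665932 ]
cup [83.94908876 52.76187862]
bottle [  74.60279204 -129.51772677]
```

move_arm(
  dr=[
    [0, 0, 8],
    [0, 0, 16],
    [0, 0, 25.3],
    [0, 0, 25.3],
    [0, 0, 25.3],
    [0, 0, 25.3],
    [0, 0, 25.3],
    [0, 0, 25.3],
    [0, 0, 25.3],
    [0, 0, 25.3],
  ],
  dp=[
    [-33, -30, 7],
    [-66, -60, 14],
    [-99, -90, 21],
    [-132, -120, 28],
    [-165, -150, 35],
    [-198, -180, 42],
    [-231, -210, 50],
    [-264, -240, 58],
    [-297, -270, 66],
    [-330, -300, 74],
  ],
  fingers=[100, 100, 100, 100, 100, 100, 100, 100, 100, 100],
)

```text
time: 1.1
eef_pos: [0.401, -0.1259, 0.157]
eef_rot: [-2.251, 2.191, -0.0]
ft_force: [0.9, -1.2, -0.6]
finger_gap: 0.0852
```

```bash
python3 -c "
from h import *
where(); goto(-.175,.092,.06)"
```

```text
t 1.1 board xy [-246.7 -118.6] z 157.0 F [ 0.9 -1.2 -0.6] gap 0.08520168569303643
dp [-210.6  -71.7   97. ] dr [-0.01 -0.   -0.02]
```

move_arm(
  dr=[
    [0, 0, 0],
    [0, 0, 0],
    [0, 0, 0],
    [0, 0, 0],
    [0, 0, 0],
    [0, 0, 0],
    [0, 0, 0],
    [0, 0, 0],
    [0, 0, 0],
    [0, 0, 0],
  ],
  dp=[
    [-42, -14, 0],
    [-84, -28, 0],
    [-126, -42, 0],
    [-168, -56, 10],
    [-210, -71, 30],
    [-210, -71, 60],
    [-210, -71, 85],
    [-210, -71, 97],
    [-210, -71, 97],
    [-210, -71, 97],
  ],
  fingers=[100, 100, 100, 100, 100, 100, 100, 100, 100, 100],
)

```text
time: 2.1
eef_pos: [0.4665, 0.084, 0.0608]
eef_rot: [-2.251, 2.192, -0.0]
ft_force: [0.3, -0.3, 0.0]
finger_gap: 0.0853
```

Run:
```python
from h import *
where(); goto(-.175,.092,.02)
c=imaging.camera("scene"); np.savez("scene1.npz",**c); f=c["frame"]
cv2.imwrite("pics/s1.png",cv2.resize(f[120:320,250:450],None,fx=3,fy=3)[:,:,::-1])
```

```text
t 2.1 board xy [-175.5   89.5] z 60.8 F [ 0.3 -0.3  0. ] gap 0.0852937159242152
dp [-2.5 -0.5 40.8] dr [-0.01  0.   -0.03]
```

View pics/s1.png

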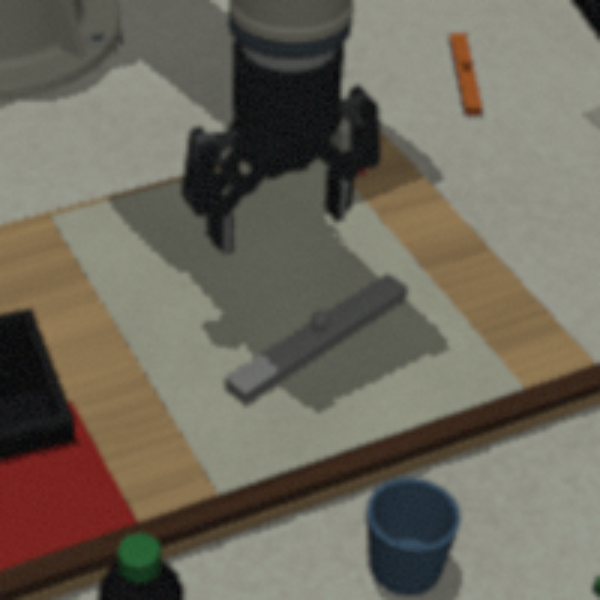

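The open gripper hangs over the sheet behind the bar; its tips are at crop (228,250) and (345,215), and the bar is clear in front. Next I'll get the tip height from depth.

Run:
```python
from h import *
c=load("scene1.npz"); A=R.from_rotvec(c["attitude"]).as_matrix(); K=c["intrinsics"]; Z=c["z_map"]
v,u=np.mgrid[170:215,305:380]; z=Z[v,u]; P=c["origin"]+(np.stack([(u-K[0,2])/K[0,0],(v-K[1,2])/K[1,1],np.ones_like(u)],-1)*z[...,None])@A.T
dk=(c["frame"][v,u].sum(-1)<150)|True
b=(P[...,:2]-p0); X=b@n0; Y=b@d0-.0462; H=P[...,2]
m=(H>.03)&(abs(X+.175)<.03)
for lo,hi in((0,.09),(.09,.2)):
    k=m&(Y>lo)&(Y<hi); h=np.sort(H[k]); print(k.sum(),"tip z",h[:8].round(4)); kk=k&(H<h[0]+.012); print("X",X[kk].min(),X[kk].max(),"Y",Y[kk].min(),Y[kk].max())
```

```text
678 tip z [0.076  0.0763 0.0765 0.0768 0.0781 0.0794 0.0802 0.0808]
X -0.17681875724527266 -0.16219634976957176 Y 0.03237696259824529 0.04685403338856659
336 tip z [0.0729 0.0737 0.0748 0.0755 0.076  0.0765 0.0766 0.077 ]
X -0.18591559627895937 -0.16197066475247784 Y 0.13084174119661937 0.14462498017264525
```

move_arm(
  dr=[
    [0, 0, 0],
    [0, 0, 0],
    [0, 0, 0],
    [0, 0, 0],
    [0, 0, 0],
    [0, 0, 0],
  ],
  dp=[
    [-1, 0, 20],
    [-2, 0, 35],
    [-2, 0, 45],
    [-2, 0, 50],
    [-2, 0, 55],
    [-2, 0, 55],
  ],
  fingers=[100, 100, 100, 100, 100, 100],
)

```text
time: 2.75
eef_pos: [0.4662, 0.0861, 0.0053]
eef_rot: [-2.251, 2.191, 0.0]
ft_force: [-0.4, -0.1, -0.2]
finger_gap: 0.0853
```

```bash
python3 -c "
from h import *
where(); goto(-.135,.092,.005)"
```

```text
t 2.75 board xy [-175.7   91.6] z 5.3 F [-0.4 -0.1 -0.2] gap 0.08534640393567039
dp [ -0.4 -40.7   0.3] dr [-0.    0.   -0.01]
```

move_arm(
  dr=[
    [0, 0, 0],
    [0, 0, 0],
    [0, 0, 0],
    [0, 0, 0],
    [0, 0, 0],
    [0, 0, 0],
    [0, 0, 0],
    [0, 0, 0],
    [0, 0, 0],
    [0, 0, 0],
  ],
  dp=[
    [0, -8, 0],
    [0, -16, 0],
    [0, -24, 0],
    [0, -32, 0],
    [0, -40, 0],
    [0, -46, 0],
    [0, -52, 0],
    [0, -58, 0],
    [0, -64, 0],
    [0, -70, 0],
  ],
  fingers=[100, 100, 100, 100, 100, 100, 100, 100, 100, 100],
)

```text
time: 3.75
eef_pos: [0.5363, 0.0881, 0.0052]
eef_rot: [2.251, -2.191, -0.001]
ft_force: [-2.1, -0.5, 0.8]
finger_gap: 0.0855
```

Run:
```python
from h import *
where(); c=imaging.camera("scene"); np.savez("scene2.npz",**c); f=c["frame"]
cv2.imwrite("pics/s2.png",cv2.resize(f[120:340,250:470],None,fx=2.7,fy=2.7)[:,:,::-1])
```

```text
t 3.75 board xy [-105.6   91.7] z 5.2 F [-2.1 -0.5  0.8] gap 0.08545302631038217
```

View pics/s2.png

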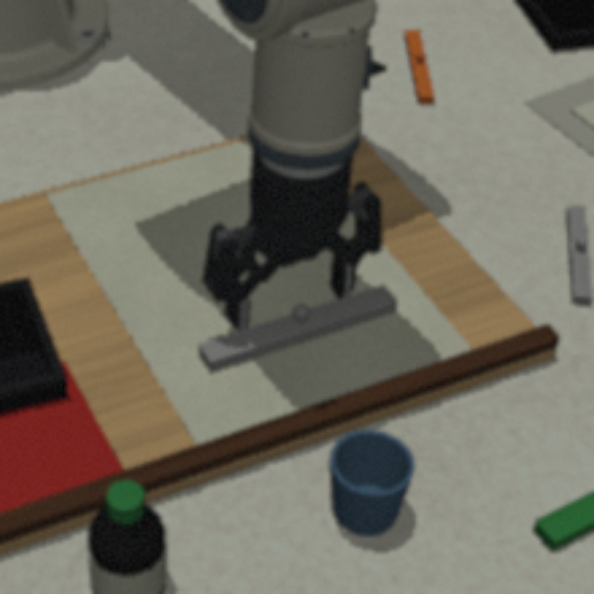

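The bar has been turned nearly parallel to the ledge, and both fingertips are behind it at crop (240,318) and (345,285). I'll push on.

move_arm(
  dr=[
    [0, 0, 0],
    [0, 0, 0],
    [0, 0, 0],
    [0, 0, 0],
    [0, 0, 0],
    [0, 0, 0],
    [0, 0, 0],
    [0, 0, 0],
    [0, 0, 0],
    [0, 0, 0],
  ],
  dp=[
    [0, -7, 0],
    [0, -14, 0],
    [0, -21, 0],
    [0, -28, 0],
    [0, -35, 0],
    [0, -42, 0],
    [0, -49, 0],
    [0, -55, 0],
    [0, -60, 0],
    [0, -64, 0],
  ],
  fingers=[100, 100, 100, 100, 100, 100, 100, 100, 100, 100],
)

```text
time: 4.8
eef_pos: [0.6005, 0.0899, 0.0053]
eef_rot: [-2.251, 2.191, 0.0]
ft_force: [-2.3, -1.1, 0.5]
finger_gap: 0.0849
```

move_arm(
  dr=[
    [0, 0, 0],
    [0, 0, 0],
    [0, 0, 0],
    [0, 0, 0],
    [0, 0, 0],
    [0, 0, 0],
    [0, 0, 0],
    [0, 0, 0],
  ],
  dp=[
    [0, -1, 0],
    [0, -2, 0],
    [0, -3, 0],
    [0, -4, 0],
    [0, -5, 0],
    [0, -6, 0],
    [0, -7, 0],
    [0, -7, 0],
  ],
  fingers=[100, 100, 100, 100, 100, 100, 100, 100],
)

```text
time: 5.6
eef_pos: [0.6073, 0.0901, 0.0053]
eef_rot: [-2.251, 2.191, -0.0]
ft_force: [-1.7, 0.0, 0.5]
finger_gap: 0.0851
```

Run:
```python
from h import *
where(); c=imaging.camera("scene"); np.savez("scene3.npz",**c)
cc=imaging.camera("top"); np.savez("top3.npz",**cc)
a=cv2.resize(c["frame"][180:330,230:430],None,fx=4,fy=4)
cv2.imwrite("pics/s3.png",a[:,:,::-1])
```

```text
t 5.6 board xy [-34.6  91.7] z 5.3 F [-1.7  0.   0.5] gap 0.08512785786708665
```

View pics/s3.png

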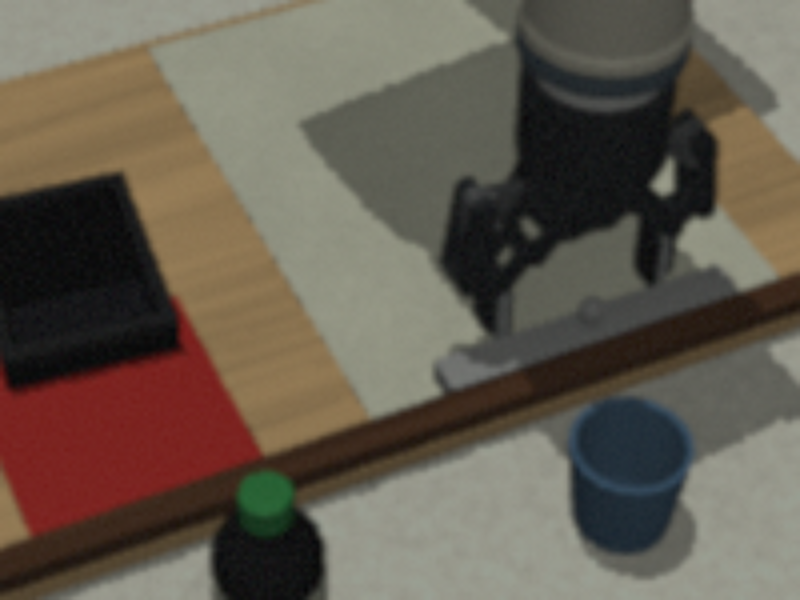

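The bar is close to the ledge and parallel, but the force is still only sliding friction. I'll advance in small steps.

move_arm(
  dr=[
    [0, 0, 0],
    [0, 0, 0],
    [0, 0, 0],
    [0, 0, 0],
  ],
  dp=[
    [0, -0.5, 0],
    [0, -1, 0],
    [0, -1.5, 0],
    [0, -1.5, 0],
  ],
  fingers=[100, 100, 100, 100],
)

```text
time: 6.1
eef_pos: [0.6076, 0.0901, 0.0051]
eef_rot: [2.25, -2.19, -0.002]
ft_force: [-4.5, 0.0, 3.0]
finger_gap: 0.0853
```

move_arm(
  dr=[
    [0, 0, 0],
    [0, 0, 0],
    [0, 0, 0],
  ],
  dp=[
    [0, -0.5, 0],
    [0, -1, 0],
    [0, -1, 0],
  ],
  fingers=[100, 100, 100],
)

```text
time: 6.4
eef_pos: [0.6076, 0.09, 0.0049]
eef_rot: [2.249, -2.189, -0.004]
ft_force: [-7.9, -0.2, 4.3]
finger_gap: 0.0853
```

move_arm(
  dr=[
    [0, 0, 0],
    [0, 0, 0],
    [0, 0, 0],
    [0, 0, 0],
  ],
  dp=[
    [0, -1, 0],
    [0, -2, 0],
    [0, -2, 0],
    [0, -2, 0],
  ],
  fingers=[100, 100, 100, 100],
)

```text
time: 6.8
eef_pos: [0.6076, 0.0899, 0.0045]
eef_rot: [2.247, -2.187, -0.008]
ft_force: [-14.0, -0.4, 7.9]
finger_gap: 0.0857
```

move_arm(
  dr=[
    [0, 0, 0],
    [0, 0, 0],
    [0, 0, 0],
    [0, 0, 0],
    [0, 0, 0],
    [0, 0, 0],
    [0, 0, 0],
    [0, 0, 0],
  ],
  dp=[
    [0, 3, 0],
    [0, 8, 0],
    [0, 16, 0],
    [0, 30, 0],
    [0, 50, -20],
    [0, 60, -60],
    [0, 60, -100],
    [0, 60, -120],
  ],
  fingers=[100, 100, 100, 100, 100, 100, 100, 100],
)

```text
time: 7.6
eef_pos: [0.5527, 0.0888, 0.1286]
eef_rot: [-2.249, 2.188, -0.004]
ft_force: [0.6, 0.8, 0.1]
finger_gap: 0.0852
```

Run:
```python
from h import *
where(); goto(-.25,-.145,.12); c=imaging.camera("scene"); np.savez("scene4.npz",**c); t=imaging.camera("top"); np.savez("top4.npz",**t)
r=measure(t); print(r)
print("stone board",w2b(r[1][0]/1000)*1000)
cv2.imwrite("pics/s4.png",np.hstack([cv2.resize(c["frame"][200:300,260:460],None,fx=3,fy=3),])[:,:,::-1])
```

```text
t 7.6 board xy [-89.2  91.9] z 128.6 F [0.6 0.8 0.1] gap 0.0852013113456505
dp [236.9 160.9   7.8] dr [-0.26  0.03  0.01]
((array([630.24591064,  19.50314713]), array([13.8583765 , 32.15631104]), np.float32(-89.134735), np.int32(97)), (array([ 492.1484375 , -150.01620483]), array([ 91.55316925, 118.82338715]), np.float32(-3.9339437), np.int32(2062)))
stone board [-156.24061939 -145.14306654]
```

View pics/s4.png

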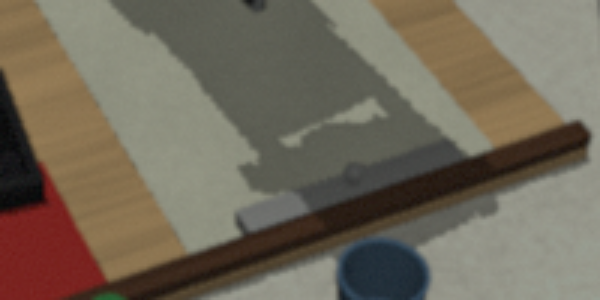

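The bar lies along the ledge on the sheet, mostly in the arm's shadow; I'll check it again once the arm is away. Next is the stone. I'll set the fingers about half open and align the tool to the stone's −5.4° yaw, then push along its axis so it also shifts toward the middle of the felt.

```bash
python3 -c "
from h import *
goto(-.242,-.137,.08,np.radians(-5.4))"
```

```text
dp [229.1 154.2  47.5] dr [-0.39  0.07  5.4 ]
```

move_arm(
  dr=[
    [0, 0, 1],
    [0, 0, 2],
    [0, 0, 3],
    [-0.2, 0, 4],
    [-0.3, 0, 5],
    [-0.3, 0, 5.4],
    [-0.3, 0, 5.4],
    [-0.3, 0, 5.4],
    [-0.3, 0, 5.4],
  ],
  dp=[
    [35, 24, 0],
    [70, 48, 0],
    [105, 72, 0],
    [140, 96, 0],
    [175, 120, 0],
    [210, 142, 0],
    [229, 154, 10],
    [229, 154, 30],
    [229, 154, 47],
  ],
  fingers=[50, 50, 50, 50, 50, 50, 50, 50, 50],
)

```text
time: 8.6
eef_pos: [0.4029, -0.1452, 0.0771]
eef_rot: [2.141, -2.294, -0.006]
ft_force: [-0.4, 0.1, 0.8]
finger_gap: 0.0427
```

```bash
python3 -c "
from h import *
where(); goto(-.242,-.137,.016,np.radians(-5.4))
c=imaging.camera('scene'); A=R.from_rotvec(c['attitude']).as_matrix(); K=c['intrinsics']
v,u=np.mgrid[100:260,150:330]; z=c['z_map'][v,u]; P=c['origin']+(np.stack([(u-K[0,2])/K[0,0],(v-K[1,2])/K[1,1],np.ones_like(u)],-1)*z[...,None])@A.T
b=P[...,:2]-p0; X=b@n0; Y=b@d0-.0462; H=P[...,2]; m=(abs(X+.242)<.03)&(H>.05)&(abs(Y+.137)<.06)
for k in (m&(Y<-.137),m&(Y>-.137)): h=np.sort(H[k]); kk=k&(H<h[0]+.015); print(k.sum(),h[:5].round(4),X[kk].max(),Y[kk].min(),Y[kk].max())
"
```

```text
t 8.6 board xy [-245.3 -137.9] z 77.1 F [-0.4  0.1  0.8] gap 0.042668635965704096
dp [-1.2 -3.5 61. ] dr [ 0.3  -0.01 -0.11]
1641 [0.0794 0.0799 0.0824 0.0831 0.0839] -0.23356683817830756 -0.17278556156256394 -0.1601931082338498
1018 [0.0786 0.0799 0.0801 0.0815 0.0822] -0.22949498358258993 -0.11757347411645463 -0.10370763324708204
```

move_arm(
  dr=[
    [0.3, 0, 0],
    [0.3, 0, 0],
    [0.3, 0, 0],
    [0.3, 0, 0],
    [0.3, 0, 0],
  ],
  dp=[
    [-1, -2, 25],
    [-1, -3, 45],
    [-1, -3, 55],
    [-1, -3, 61],
    [-1, -3, 61],
  ],
  fingers=[50, 50, 50, 50, 50],
)

```text
time: 9.15
eef_pos: [0.4062, -0.1435, 0.0169]
eef_rot: [2.145, -2.294, -0.001]
ft_force: [-0.1, 0.0, 0.1]
finger_gap: 0.0423
```

move_arm(
  dr=[
    [0, 0, 0],
    [0, 0, 0],
    [0, 0, 0],
    [0, 0, 0],
    [0, 0, 0],
    [0, 0, 0],
    [0, 0, 0],
    [0, 0, 0],
    [0, 0, 0],
    [0, 0, 0],
  ],
  dp=[
    [0, -6, 0],
    [0, -12, 0],
    [0, -19, 0],
    [0, -26, 0],
    [0, -33, 0],
    [0, -40, 0],
    [0, -47, 0],
    [0, -54, 0],
    [0, -60, 0],
    [0, -65, 0],
  ],
  fingers=[50, 50, 50, 50, 50, 50, 50, 50, 50, 50],
)

```text
time: 10.15
eef_pos: [0.4721, -0.1482, 0.0172]
eef_rot: [2.146, -2.294, 0.0]
ft_force: [-2.6, 0.8, 2.0]
finger_gap: 0.0427
```

Run:
```python
from h import *
where(); c=imaging.camera("scene"); t=imaging.camera("top"); np.savez("top5.npz",**t); np.savez("scene5.npz",**c)
try:
    r=measure(t)[1]; print(r, w2b(r[0]/1000)*1000)
except Exception as e: print(e)
cv2.imwrite("pics/s5.png",np.vstack([cv2.resize(c["frame"][180:340,150:350],(400,320)),cv2.resize(t["frame"][170:300,340:450],(400,280))[:, :]])[:,:,::-1])
```

```text
t 10.15 board xy [-176.3 -142.7] z 17.2 F [-2.6  0.8  2. ] gap 0.04268012168685421
(array([ 534.44567871, -147.61872864]), array([ 91.75443268, 146.00866699]), np.float32(-9.601572), np.int32(1197)) [-113.89381681 -143.89696237]
```

View pics/s5.png

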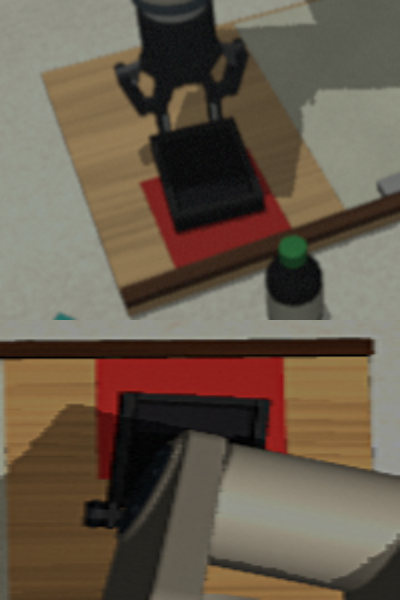

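The stone slides on its axis inside the felt; in the lower panel its front corners are (122,393) and (270,403) and the felt edges are at 97 and 283. I'll continue another 30 mm, then turn it square.

move_arm(
  dr=[
    [0, 0, 0],
    [0, 0, 0],
    [0, 0, 0],
    [0, 0, 0],
    [0, 0, 0],
    [0, 0, 0],
  ],
  dp=[
    [0, -5, 0],
    [0, -11, 0],
    [0, -17, 0],
    [0, -23, 0],
    [0, -28, 0],
    [0, -31, 0],
  ],
  fingers=[50, 50, 50, 50, 50, 50],
)

```text
time: 10.85
eef_pos: [0.5031, -0.1502, 0.0173]
eef_rot: [2.146, -2.294, 0.001]
ft_force: [-2.0, 0.3, 1.3]
finger_gap: 0.0426
```

move_arm(
  dr=[
    [0, 0, -0.7],
    [0, 0, -1.4],
    [0, 0, -2.1],
    [0, 0, -2.8],
    [0, 0, -3.5],
    [0, 0, -4.2],
    [0, 0, -4.9],
    [0, 0, -5.4],
    [0, 0, -5.4],
  ],
  dp=[
    [0, -1, 0],
    [0, -2, 0],
    [0, -3, 0],
    [0, -4, 0],
    [0, -5, 0],
    [0, -6, 0],
    [0, -7, 0],
    [0, -8, 0],
    [0, -8, 0],
  ],
  fingers=[50, 50, 50, 50, 50, 50, 50, 50, 50],
)

```text
time: 11.75
eef_pos: [0.5107, -0.1508, 0.0173]
eef_rot: [-2.252, 2.19, -0.001]
ft_force: [0.5, -0.0, -0.3]
finger_gap: 0.0427
```

```bash
python3 -c "
from h import *
where(); goto(-.131,-.147,.017)"
```

```text
t 11.75 board xy [-137.7 -146.4] z 17.3 F [ 0.5 -0.  -0.3] gap 0.042726856832973586
dp [ 0.6 -6.7  0.3] dr [-0.02 -0.02  0.03]
```

move_arm(
  dr=[
    [0, 0, 0],
    [0, 0, 0],
    [0, 0, 0],
    [0, 0, 0],
    [0, 0, 0],
    [0, 0, 0],
    [0, 0, 0],
  ],
  dp=[
    [0, -1, 0],
    [0, -2, 0],
    [0, -3, 0],
    [0, -4, 0],
    [0, -5, 0],
    [0, -6, 0],
    [0, -6, 0],
  ],
  fingers=[50, 50, 50, 50, 50, 50, 50],
)

```text
time: 12.45
eef_pos: [0.5157, -0.1506, 0.017]
eef_rot: [2.251, -2.19, -0.001]
ft_force: [-4.7, -2.5, 1.2]
finger_gap: 0.0428
```

move_arm(
  dr=[
    [0, 0, 0],
    [0, 0, 0],
    [0, 0, 0],
    [0, 0, 0],
  ],
  dp=[
    [0, -0.7, 0],
    [0, -1.4, 0],
    [0, -2, 0],
    [0, -2, 0],
  ],
  fingers=[50, 50, 50, 50],
)

```text
time: 12.85
eef_pos: [0.516, -0.1504, 0.0168]
eef_rot: [2.25, -2.189, -0.006]
ft_force: [-10.8, -3.4, 4.5]
finger_gap: 0.0423
```

move_arm(
  dr=[
    [0, 0, 0],
    [0, 0, 0],
    [0, 0, 0],
  ],
  dp=[
    [0, -1, 0],
    [0, -2, 0],
    [0, -2, 0],
  ],
  fingers=[50, 50, 50],
)

```text
time: 13.15
eef_pos: [0.516, -0.15, 0.0165]
eef_rot: [2.248, -2.187, -0.011]
ft_force: [-15.6, -4.2, 7.7]
finger_gap: 0.0429
```

move_arm(
  dr=[
    [0, 0, 0],
    [0, 0, 0],
    [0, 0, 0],
    [0, 0, 0],
    [0, 0, 0],
    [0, 0, 0],
    [0, 0, 0],
    [0, 0, 0],
    [0, 0, 0],
  ],
  dp=[
    [0, 3, 0],
    [0, 8, 0],
    [0, 16, 0],
    [0, 30, 0],
    [0, 50, -20],
    [40, 70, -60],
    [80, 90, -100],
    [120, 90, -140],
    [160, 90, -160],
  ],
  fingers=[50, 50, 50, 50, 50, 50, 50, 50, 50],
)

```text
time: 14.05
eef_pos: [0.4336, -0.2971, 0.1687]
eef_rot: [-2.252, 2.191, -0.002]
ft_force: [1.6, -0.8, -0.6]
finger_gap: 0.0425
```

move_arm(
  dr=[
    [0, 0, 0],
    [0, 0, 0],
    [0, 0, 0],
    [0, 0, 0],
    [0, 0, 0],
  ],
  dp=[
    [45, 15, -10],
    [90, 30, -20],
    [135, 45, -20],
    [180, 60, -20],
    [200, 60, -20],
  ],
  fingers=[50, 50, 50, 50, 50],
)

```text
time: 14.55
eef_pos: [0.3779, -0.5012, 0.1867]
eef_rot: [2.248, -2.193, 0.002]
ft_force: [0.8, 0.8, -0.2]
finger_gap: 0.0428
```

Run:
```python
from h import *
where(); c=imaging.camera("scene"); t=imaging.camera("top"); np.savez("top6.npz",**t); np.savez("scene6.npz",**c)
cv2.imwrite("pics/t6.png",cv2.resize(t["frame"][172:260,200:450],None,fx=3.2,fy=3.2,interpolation=2)[:,:,::-1])
r=measure(t); print(r); print(w2b(r[0][0]/1000)*1000,w2b(r[1][0]/1000)*1000)
```

```text
t 14.55 board xy [-280.  -493.1] z 186.7 F [ 0.8  0.8 -0.2] gap 0.0427538012059421
((array([627.39825439, 132.09239197]), array([16.18563461, 78.26959229]), np.float32(-89.13362), np.int32(247)), (array([ 588.64129639, -149.97198486]), array([ 91.47181702, 118.62299347]), np.float32(1.7875919), np.int32(2037)))
[-13.3674911  133.18235506] [ -59.78226008 -147.72346869]
```

View pics/t6.png

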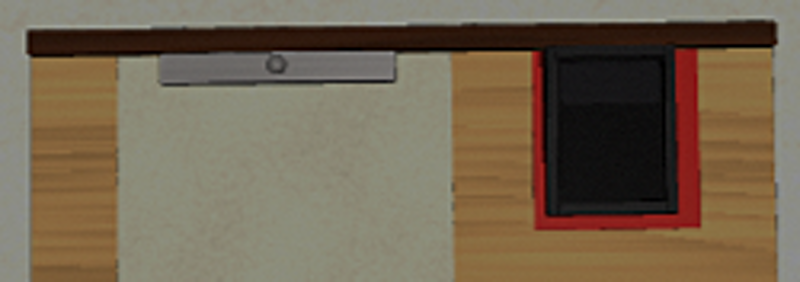

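Both pieces look flush from above: the bar at (277,67) within the sheet, the stone at (610,130) inside the felt. I'll check the bar with a line fit on its rear foot edge.

Run:
```python
from h import *
t=load("top6.npz"); s=t["frame"].astype(int).sum(2)
g=cv2.cvtColor(t["frame"],cv2.COLOR_RGB2GRAY).astype(float)
for u in (255,270,300,318): print(u,s[184:202,u].tolist())
hs=cv2.cvtColor(t["frame"],cv2.COLOR_RGB2HSV)
pts=[]
for u in range(252,322):
    col=s[190:202,u]; i=np.where(col<300)[0]
    if len(i): pts.append((u,190+i.max()+.5))
P=ray(t,pts,.012); p,d=line(P); print("rear foot yaw rel board deg",np.degrees(np.arctan2(-d[0],d[1]))%180-1.559, "x",w2b(p)*1000,len(pts))
row=190; sat=hs[188:194,:,1].astype(float).mean(0); print("sat",sat[245:256].round(),sat[318:328].round(), s[191,245:256],s[191,318:328])
for u in (251,322): print(w2b(ray(t,(u,191),.026)[0])*1000)
print("bystanders moved px:",[int(np.abs(t["frame"][a:b,x:y].astype(int)-load("top0.npz")["frame"][a:b,x:y]).max(2).__gt__(25).sum()) for a,b,x,y in((130,166,285,318),(135,168,364,397),(303,326,222,244))])
```

```text
255 [77, 81, 88, 70, 78, 315, 317, 316, 318, 313, 304, 306, 315, 322, 126, 399, 409, 403]
270 [81, 93, 79, 53, 201, 323, 316, 313, 317, 307, 301, 316, 322, 202, 202, 404, 408, 394]
300 [75, 82, 63, 26, 337, 337, 324, 334, 332, 323, 329, 329, 366, 91, 281, 407, 398, 402]
318 [83, 66, 59, 23, 374, 346, 330, 343, 337, 336, 344, 353, 368, 57, 394, 408, 380, 393]
rear foot yaw rel board deg 0.53972435 x [-22.60927184  82.27526865] 70
sat [80. 82. 84. 83. 87. 46. 25. 25. 24. 26. 26.] [11. 11. 10. 10.  8. 21. 41. 40. 41. 43.] [407 403 401 415 343 332 318 311 306 311 316] [343 343 345 343 350 296 384 411 405 398]
[ -7.14365093 169.94236928]
[-9.13475611  6.72899202]
bystanders moved px: [0, 0, 0]
```

Run:
```python
from h import *
t=load("top6.npz"); s=t["frame"].astype(float).sum(2)
def fit(a,z,lab):
    p,d=line(ray(t,a,z)); d=d*np.sign(d[1]); print(lab,"yaw",round(float(np.degrees(np.arctan2(-d[0],d[1]))),2),"x",(w2b(p)*1000).round(1))
rear=[];front=[];rtop=[]
for u in range(254,320):
    c=s[186:204,u]; k=np.where(c[8:]<290)[0]
    if len(k):
        i=k.max()+8; fr=np.clip((c[i+1:i+3]-np.r_[404,404]).min(),-300,0); rear.append((u,186+i+.5+ (-fr)/300)); 
    j=np.where(c[:8]>250)[0].min(); w=np.clip((c[j-1]-40)/280,0,1); front.append((u,186+j-.5-w))
fit(rear,.012,"rear foot"); fit(front,.026,"front top")
led=[]
for u in list(range(212,234))+list(range(326,342))+list(range(345,366)):
    c=s[184:196,u]; j=np.where(c<150)[0].max(); w=np.clip((c[j+1]-40)/300,0,1) ; led.append((u,184+j+.5+1-w))
fit(led,.012,"ledge foot")
```

```text
rear foot yaw 1.96 x [-22.5 104.1]
front top yaw 1.79 x [-0.8 79.5]
ledge foot yaw 1.73 x [-0.1 37.8]
```

```bash
python3 -c "
from station import workorder
print(workorder.finish_job())"
```

```text
the job is handed in; nothing more can be done
None
```

I pushed the paperweight flush against the ledge first, then the ink stone, using only the fingertips and keeping both flat on the board. I handed the job in at about 15 s on the robot's clock.

- **Paperweight:** the open fingers pushed it from behind and pressed it against the ledge with 14 N. In the last picture its rear foot is 22.5 mm from the ledge face, against a bar width of 22 mm. It lies at about y = 7 to 170 mm, so its whole length is on the sheet.
- **Paperweight angle:** a first rough fit put the bar 0.54° off the ledge. A finer sub-pixel fit gave 0.06 to 0.23°, which is within image noise. I trusted the finer fit and the firm press, so I did not push the bar again.
- **Ink stone:** the half-open fingers pushed it along its own axis, turned it square and pressed it home with 16 N. Its centre is 59.8 mm from the ledge, where 60 mm would be flush, and its yaw is within 0.3° of the board. It sits about 7 mm inside the felt's left edge and 21 mm inside the right.
- **Bystanders:** the image patches around the cup, the bottle and the seal showed no change from the start. The arm was well clear of everything at hand-in.

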